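Clear the shaping jig and hold its spring jaw open at the mark

TASK

Get the handle-shaping jig ready for its next blank: holding the scraper block, push the four wood offcuts off the jig's steel bed onto the bench (do not touch them with the gripper itself), then stand the scraper upright on the bench and let go of it. Then take the spring-return jaw by its upright paddle, pull it out until its pointer is in line with the index mark, and finish while still holding it there with the gripper: it springs back if let go. Leave the other things on the bench where they are.

Things in the scene. Friction and masses are not known exactly. Their poses are not given: they have to be found in the camera images.
- jig: The fixed shaping jig: plywood base with a steel top (the bed), 50 mm high. Origin: on the bench under the centre of its work area; z up, y the direction in which the jaw is pulled out. The base reaches x = -100 to +100 mm, y = -125 to +235 mm. An end post, top 84 mm above the bench, stands at y = 217 to 233 mm.
- bed (a point): Centre of the work area on the bed's top, 50 mm above the bench; axes as the jig. The area lies between a wooden end stop (face at y = -85 mm, 30 mm high) and the jaw (face at y = +85 mm when home); at both x sides (-100, +100 mm) it is open and things pushed off drop to the bench. At the start the offcuts' centres lie within x -20 to +60, y -55 to +55 mm.
- jaw (a joint): Travel of the spring-return jaw along the bed's +y, in m: 0 home, 0.075 end stop. The spring pulls it home with about 6 N at 0 and 14 N at the end; friction about 1 N.
- paddle (a point): Centre of the jaw's upright wooden paddle, the handle: 20 mm thick along y (the pull direction), 60 mm wide along x, its top 140 mm above the bench, this point 116 mm above it. It stands on the jaw block, 74 x 60 mm in x and y, whose top is 85 mm above the bench. Axes as the jig.
- pointer (a point): Tip (top) of the jaw's pointer, a steel bar 10 mm wide in y and 8 mm high sticking out low on the jaw's +x side; it moves with the jaw. This point is on its centre line, 66 mm in +x from the paddle's centre and at the same y.
- mark: Index mark: a fixed steel bar, 10 mm wide in y, 10 mm high, with a small cross piece at its outer end (a T seen from above), on the bed at the jaw's +x side. Origin: on the bed's top under its middle, on the bar's centre line; axes as the jig. In line means pointer and bar end to end in one line. It lies 25 to 60 mm further out (+y) than the pointer's home.
- scraper_rib (a point): Centre of the scraper block's grip rib, 52 mm above its underside. The block: a wooden bar with a steel sole, 140 mm long (y), 26 mm thick (x), 30 mm high; the rib on top is 18 mm thick (x), 70 mm long (y), from 30 to 72 mm above the underside. About 0.2 kg. Stands upright on the bench at the start.
- chip0_c (a point): Centre of a loose wood offcut, about 40 x 22 x 14 mm, 12 g, 7 mm above its underside; at the start on the jig's bed.
- chip1_c (a point): Centre of a loose wood offcut, about 36 x 24 x 16 mm, 12 g, 8 mm above its underside; at the start on the jig's bed.
- chip2_c (a point): Centre of a loose wood offcut, about 32 x 26 x 13 mm, 12 g, 6.5 mm above its underside; at the start on the jig's bed.
- chip3_c (a point): Centre of a loose wood offcut, about 42 x 18 x 14 mm, 12 g, 7 mm above its underside; at the start on the jig's bed.
- scraper: The scraper block described under scraper_rib; origin at the centre of its underside.
- sander: Cork sanding block, 102 x 60 x 30 mm, no rib; bystander. Origin at the centre of its underside. It may change places with the scraper.
- blank_a: Shaped wooden handle blank lying on the bench, 205 x 42 x 18 mm; bystander.
- blank_b: Another such blank; bystander.
- brush: Bench brush lying near the robot; bystander.
- wax: Low metal tin, 80 mm across, 50 mm high; bystander.
Not all that is in view belongs to the job. Leave any blue or green look-alike of the part that bears chip3_c alone.

How it is judged:
On the way, in this order (a step that is already met when the one before it is completed fails the run):
1. all four offcuts are off the bed while the gripper holds the scraper (height (world z) of each of chip0_c, chip1_c, chip2_c, chip3_c below 0.05 m and contact force between the fingers and scraper above 1 N), for 0.2 s.
2. the scraper stands upright on the bench, released (height (world z) of scraper_rib below 0.06 m and angle between scraper_rib's own z axis and vertical below 0.15 rad and contact force between the fingers and scraper below 0.2 N), for 0.2 s.
At the end, for the whole second after the job is handed in: The fingers hold the jaw (over 3 N; no offcut or scraper bears on it), at rest, pointer within 6 mm of the mark's centre line; all four offcuts off the bed (centres under 50 mm above the bench); the scraper upright (0.15 rad) on the bench, released (all of step 2 and y of pointer in the frame of mark between -0.006 and 0.006 m and velocity of joint jaw between -0.01 and 0.01 m/s and contact force between the fingers and jaw above 3 N and contact force between each of scraper, chip0, chip1, chip2, chip3 and jaw below 0.3 N and height (world z) of each of chip0_c, chip1_c, chip2_c, chip3_c below 0.05 m); the arm keeps its last pose, push and grip.
It fails at once if the gripper's fingers push an offcut (contact force between the fingers and chip0 above 1 N or contact force between the fingers and chip1 above 1 N or contact force between the fingers and chip2 above 1 N or contact force between the fingers and chip3 above 1 N).
It fails at once if a bystander is moved by more than 30 mm (distance of any of sander, blank_a, blank_b, brush, wax from where it was at the start of the episode above 0.03 m).
It also fails if it takes over 66 s, if anything falls off the work surface, if the arm or the gripper's body presses on something with over 40 N, if the wrist force passes 120 N, or if a joint passes its speed limit or range.

ROBOT

A 6-joint arm with a two-finger parallel gripper is mounted at the origin on the work surface. World frame = base frame: x ahead of the robot, y to its left, z up, the work surface at z = 0. Lengths are in m, angles in rad, forces in N, time in s.
With the tool pointing down it reaches from about 0.25 to 0.8 m from the base axis. Payload 3.9 kg.
Tool frame: the origin (TCP) lies midway between the tips of the shut fingers; the grasp point (between the pads) lies 19 mm behind it; z points along the fingers, y is the direction in which the jaws open and shut (so a half turn about z gives the same grasp; the last joint's range is limited). The gripper opens to 85 mm and grips with 20 to 120 N. Pads are 22 mm wide; open, the fingers measure 114 mm over their backs; the gripper's body (76 mm by 85 mm) begins 54 mm behind the grasp point. The pads swing forward as they close: fully open they stand 13 mm farther back than shut.
Start: joints at [1.106, 0.26, -0.138, 1.173, 0, 1.571], TCP at [0.235, 0.469, 0.231] pointing down, gripper open.
Joint ranges: [-2.78, 2.78], [-0.83, 1.72], [-1.28, 1.37], [-1.9, 2.12], [-1.57, 1.48], [-3.14, 3.14]. Speed limits (rad/s): [2.57, 2.57, 3.14, 3.14, 3.14, 3.14].

INTERFACE

Orientations are given as a 3x3 rotation matrix whose columns are the frame's x, y, z axes.
In Python, from rig import r gives the robot as it stands.
- The arm moves only by the tool step_arm, never from a script. Its arguments are lists of equal length, an entry for each row: "gripper": the closure, from -1 (fully open) to 1 (shut); "dp": the shift along the tool's x, y, z in mm, a list of three; "turn": the turn, a rotation vector about the tool's x, y, z in degrees, a list of three. A call has 1 to 20 rows; each row shifts and turns the commanded pose from where the row before left it, along the tool's axes as they then stand; what a row does not reach is not made up. A row lasts 1/12 s, in which the tool goes at most 41.7 mm and 7.16 degrees, less where a joint would pass 70% of its speed; a pose out of reach is approached as far as the arm can. A call with a gripper value outside its range is refused whole. The fingers move at their own pace and stop on an object; "grip_force" is the grip in N (left out, the last holds). Time passes only in rows, so rows that do not move let the fingers close. It gives the time, the measured TCP pose, the force and the opening at its end, in the units of the state.
- r.read_state(): the state, without advancing time (a new reading comes with each control period).
- r.read_camera(name): name is "scene" or "top"; returns a dict with "pixels" (480x640x3 uint8, blue, green, red), "z_map" (480x640 float32, m along the optical axis (not along the pixel's ray), 0 where there is no reading), "camera_matrix" (3x3 intrinsics, pixels), "k1" (the pictures are not rectified: a ray, as slopes to the right and down, at radius r is drawn at 1 + k1 r^2 times it, then the intrinsics apply), "position" and "rotation" of the camera in the world. Camera axes: x right, y up, looking along -z (the intrinsics and any distortion apply to the point x, -y, -z); pixel columns grow to the right and rows downward; lengths in m; the calibration is good to about 2 mm. A picture is of the moment at which its call begins.
- r.hand_in(): hands the job in, once; it reports no verdict.
Trained networks look in the newest picture that a camera, given by its name, has taken for a name from the list of things; names that differ only in an ending like _2 or _b are one class to them, and where a whole thing is asked for, a point or a joint stands for the part that bears it (a point fixed in the world has none). Each returns a list of dicts, best first, with "p" (0 to 1); they miss things now and then, are a little off and sometimes report something else, mostly with a low value. They report only what shows in the picture. A call takes as long as a camera call. They do not tell look-alikes from the thing itself.
- r.regions_of(thing, camera): "region" (480x640 bool, what is visible of it) and "rect" ([left, top, right, bottom] in pixels, round what is visible of it).
- r.place_of(thing, camera): "point" ([column, row] in pixels: a listed point, or the origin of a listed thing).
The state is a dict: "clock": time; "joint_pos": joint angles; "joint_velocities": joint speeds; "joint_torque": joint torques, N m; "tool_pos": TCP position; "ee_rot": TCP orientation; "contact_force": force on the tool from outside, world axes, zero at the start; "ft_torque": the same for the moment, N m; "grip_width": finger opening in m.
Only numpy, scipy, OpenCV 4.12 (cv2) and the standard library are available. Lean on these libraries where they do the work, as an engineer would, in place of code of your own. Each camera call takes 0.05 s, during which the arm holds its last target.

## Working session

There is one attempt and no reset: what is moved stays moved. The work goes in short steps, Python scripts to look and compute and a tool call to move; the robot and the scene stay as the last step left them, time stands still between calls to the robot, and variables do not carry over. Pictures are saved under pics/ and viewed, and the job is handed in when it is done.

Besides the shell and the picture viewer there is one more tool, called after "Request:" as name(argument=value, ...) on one line, values as JSON. step_arm: Moves the arm, as the interface text tells. Its arguments: {"type":"object","properties":{"gripper":{"type":"array","items":{"type":"number"}},"dp":{"type":"array","items":{"type":"array","items":{"type":"number"}}},"turn":{"type":"array","items":{"type":"array","items":{"type":"number"}}},"grip_force":{"type":"number"}},"required":["gripper","dp","turn"]}

```bash
ls; mkdir -p pics; cat > h.py <<'E'
import numpy as np, cv2
from rig import r
def unproj(c,u,v,d=None,z=None):
    K=np.array(c['camera_matrix']);k1=c['k1']
    xd=(u-K[0,2])/K[0,0];yd=(v-K[1,2])/K[1,1]
    x,y=xd,yd
    for _ in range(30):
        s=1+k1*(x*x+y*y);x,y=xd/s,yd/s
    ray=np.array([x,-y,-1.0]);R=np.array(c['rotation']);p=np.array(c['position'])
    w=R@ray
    if d is None: d=(z-p[2])/w[2]
    return p+w*d
def proj(c,P):
    K=np.array(c['camera_matrix']);R=np.array(c['rotation']);q=R.T@(np.array(P)-np.array(c['position']))
    x,y=q[0]/-q[2],-q[1]/-q[2];s=1+c['k1']*(x*x+y*y)
    return K[0,0]*x*s+K[0,2],K[1,1]*y*s+K[1,2]
def cloud(c):
    K=np.array(c['camera_matrix']);v,u=np.mgrid[0:480,0:640]
    pts=np.stack([u.ravel(),v.ravel()],1).astype(np.float64)[:,None]
    x=(pts[:,0,0]-K[0,2])/K[0,0];y=(pts[:,0,1]-K[1,2])/K[1,1];xd,yd=x.copy(),y.copy()
    for _ in range(30):
        s=1+c['k1']*(x*x+y*y);x,y=xd/s,yd/s
    d=c['z_map'].ravel()
    q=np.stack([x*d,-y*d,-d],1)
    return (q@np.array(c['rotation']).T+np.array(c['position'])).reshape(480,640,3)
E
python3 - <<'E'
from h import *
s=r.read_state();print(s)
for n in('top','scene'):
    c=r.read_camera(n);cv2.imwrite(f'pics/{n}0.png',c['pixels']);print(n,c['position'],c['rotation'],c['k1'],c['camera_matrix'])
    for t in ['jig','bed','paddle','pointer','mark','scraper_rib','scraper','sander','chip0_c','chip1_c','chip2_c','chip3_c','blank_a','brush','wax']:
        for o in r.place_of(t,n)[:3]:
            u,v=o['point'];iu,iv=int(round(u)),int(round(v))
            d=c['z_map'][min(max(iv,0),479),min(max(iu,0),639)]
            print(t,round(o['p'],2),np.round([u,v]),np.round(unproj(c,u,v,d=d),3))
E
```

```text
pics
{'clock': 0.0, 'joint_pos': array([ 1.10602216e+00,  2.60697856e-01, -1.39405422e-01,  1.17266024e+00,
        2.37323682e-05,  1.57079727e+00]), 'joint_velocities': array([-6.76297079e-04,  3.03515725e-04,  1.02237826e-03,  1.11504717e-03,
       -6.39775212e-05,  6.45186649e-04]), 'joint_torque': array([ 1.18911689e-04, -4.05675387e+01,  2.53922099e+01,  1.87306164e-02,
        2.76167530e-04,  1.32366668e-05]), 'tool_pos': array([0.23500348, 0.46870317, 0.23044387]), 'ee_rot': array([[-8.93922369e-01,  4.48220908e-01, -9.02948897e-04],
       [ 4.48221817e-01,  8.93920661e-01, -1.74787519e-03],
       [ 2.37304709e-05, -1.96718612e-03, -9.99998065e-01]]), 'contact_force': array([ 0.2721597 , -0.04059349, -0.78988558]), 'ft_torque': array([0.02776136, 0.01321933, 0.00399032]), 'grip_width': 0.08517457611302189}
top [0.25245913 0.08985368 1.55060652] [[-0.02857063  0.98303577 -0.18117501]
 [-0.99958633 -0.02749893  0.00842493]
 [ 0.00329989  0.18134077  0.98341478]] 0.05730547043621269 [[540.20055828   0.         324.9933033 ]
 [  0.         540.20055828 241.94382824]
 [  0.   
[... 1781 characters left out ...]
-0.301  0.018]
sander 0.76 [133. 309.] [ 0.496 -0.304  0.025]
chip0_c 0.64 [252. 282.] [ 0.571 -0.08   0.065]
chip1_c 0.71 [266. 303.] [ 0.641 -0.079  0.067]
chip2_c 0.73 [304. 284.] [0.618 0.011 0.06 ]
chip2_c 0.68 [278. 298.] [ 0.617 -0.045  0.045]
chip2_c 0.58 [342. 274.] [0.624 0.097 0.059]
chip3_c 0.69 [150. 348.] [ 0.603 -0.298  0.014]
chip3_c 0.66 [297. 262.] [0.551 0.029 0.064]
chip3_c 0.54 [355. 338.] [0.755 0.052 0.016]
blank_a 0.78 [437. 223.] [0.51  0.441 0.015]
blank_a 0.68 [458. 207.] [0.481 0.533 0.017]
blank_a 0.58 [345. 277.] [0.626 0.104 0.05 ]
brush 0.7 [134. 258.] [ 0.31  -0.267  0.008]
brush 0.19 [253. 282.] [ 0.57  -0.077  0.062]
wax 0.67 [370. 191.] [0.33  0.351 0.035]
```

View pics/top0.png

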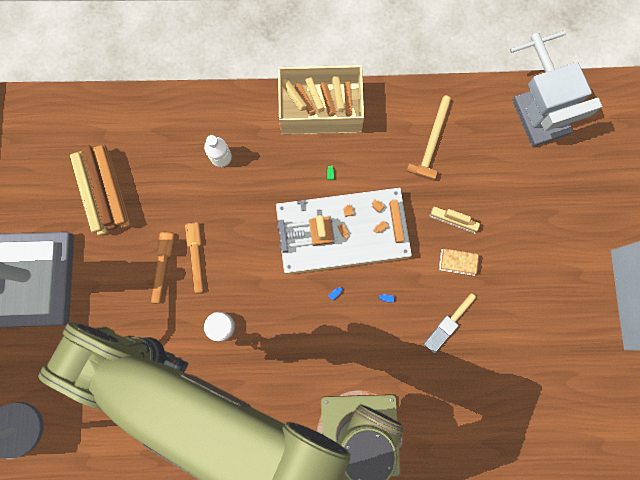

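View pics/scene0.png

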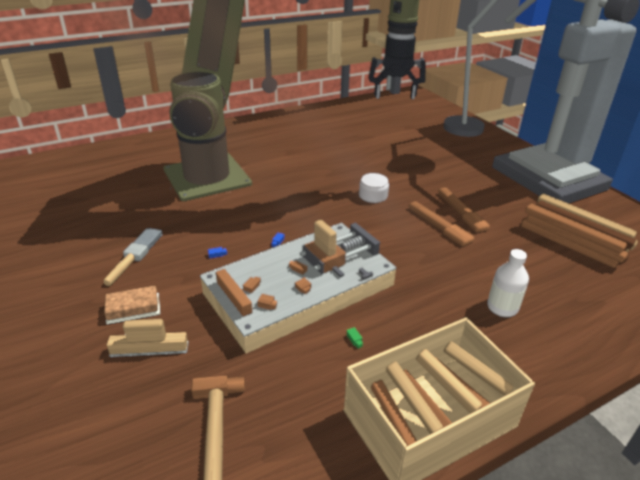

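```bash
python3 - <<'E'
from h import *
for n in('top','scene'):
    c=r.read_camera(n);P=cloud(c);X,Y,Z=P[...,0],P[...,1],P[...,2]
    v=c['z_map']>0
    def box(m,name):
        q=P[m&v][:,:2]
        if len(q)<5: print(name,len(q));return
        rr=cv2.minAreaRect((q*1000).astype(np.float32));print(n,name,len(q),np.round(rr[0],1),np.round(rr[1],1),round(rr[2],1),'z',np.round(np.median(P[m&v][:,2]),4))
    box((Z>.045)&(Z<.054)&(abs(X-.57)<.2)&(abs(Y-.03)<.25),'bed')
    box((Z>.13)&(abs(X-.57)<.1)&(abs(Y-.09)<.1),'paddle')
    box((Z>.065)&(Z<.09)&(abs(X-.57)<.15)&(Y<-.22)&(Y>-.4),'rib')
    box((Z>.025)&(Z<.035)&(abs(X-.595)<.07)&(Y<-.19)&(Y>-.42),'scrbase')
    box((Z>.024)&(Z<.036)&(abs(X-.46)<.05)&(Y<-.2)&(Y>-.42),'sander')
    # zoomed
    w=c['pixels'][180:330,200:520] if n=='top' else c['pixels'][200:400,90:410]
    cv2.imwrite(f'pics/{n}_z.png',cv2.resize(w,None,fx=2.5,fy=2.5,interpolation=cv2.INTER_CUBIC))
E
```

```text
top bed 5523 [565.7  25.8] [201.6 362.6] 5.9 z 0.0495
top paddle 157 [557.9  89.6] [58.6 19.7] 6.1 z 0.1383
top rib 144 [ 591.7 -299.6] [68.5 17.9] 67.0 z 0.0715
top scrbase 211 [ 592.1 -299.6] [138.8  26.3] 67.0 z 0.0296
top sander 683 [ 467.9 -303.9] [100.5  61.1] 79.4 z 0.0295
scene bed 7467 [565.7  28.2] [205.3 362.6] 5.8 z 0.0493
scene paddle 207 [559.4  89.4] [63.1 21.3] 9.0 z 0.1378
scene rib 342 [ 592.9 -297.7] [67.6 20.1] 68.0 z 0.0708
scene scrbase 619 [ 593.4 -298.7] [139.8  28.9] 68.5 z 0.0296
scene sander 1046 [ 468.6 -303.5] [99.9 62.4] 80.3 z 0.0299
```

View pics/top_z.png

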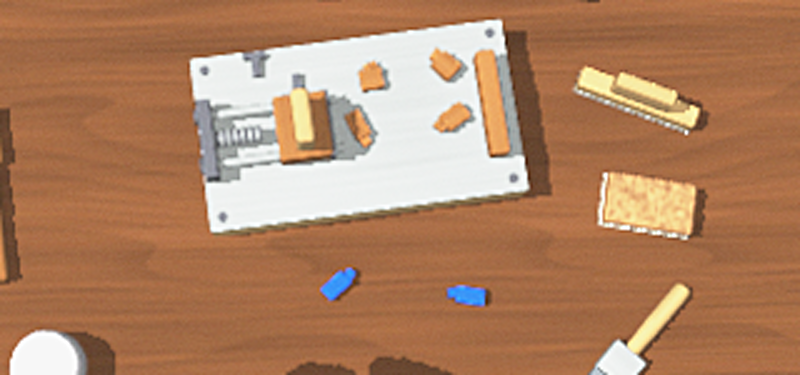

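View pics/scene_z.png

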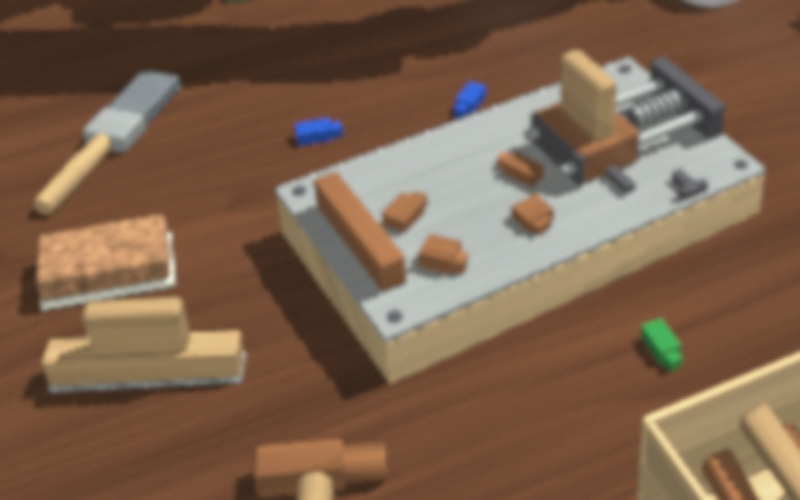

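```bash
python3 - <<'E'
from h import *
a=np.radians(5.9);ex=np.array([np.cos(a),np.sin(a)]);ey=np.array([-np.sin(a),np.cos(a)])
O=np.array([.5657,.0268])-.055*ey;print(O)
for n in('top','scene'):
    c=r.read_camera(n);P=cloud(c);v=c['z_map']>0
    jx=(P[...,:2]-O)@ex;jy=(P[...,:2]-O)@ey;Z=P[...,2]
    m=((Z>.0555)&(Z<.075)&(abs(jx)<.1)&(jy>-.08)&(jy<.205)&v).astype(np.uint8)
    k,l,st,ce=cv2.connectedComponentsWithStats(m,connectivity=4)
    for i in range(1,k):
        if st[i,4]>8:
            q=np.stack([jx[l==i],jy[l==i]],1)*1000
            rr=cv2.minAreaRect(q.astype(np.float32))
            print(n,st[i,4],'jig',np.round(rr[0],1),np.round(rr[1],1),round(rr[2]),'range',q.min(0).round(),q.max(0).round(),Z[l==i].max().round(4))
E
```

```text
[ 0.57135359 -0.02790865]
top 102 jig [ 54.4 -51.9] [35.5 25.3] 34 range [ 35. -70.] [ 71. -39.] 0.0741
top 46 jig [ 83.3 162.8] [23.  27.2] 79 range [ 69. 149.] [ 96. 173.] 0.0675
top 102 jig [50.8 33.1] [32.3 29.2] 2 range [34. 18.] [67. 47.] 0.0727
top 19 jig [ 56.9 118.5] [ 8.6 16. ] 83 range [ 49. 114.] [ 65. 123.] 0.0658
top 9 jig [26.6 79.8] [8.6 6.2] 82 range [24. 75.] [30. 84.] 0.0734
top 66 jig [ 27.1 175.8] [11.9 55.5] 2 range [ 22. 148.] [ 34. 204.] 0.0747
top 100 jig [ -9.9 -51.9] [21.7 39.8] 31 range [-24. -74.] [  7. -33.] 0.0712
top 90 jig [-5.7 54.6] [43.4 20.4] 26 range [-27.  44.] [16. 70.] 0.0704
top 10 jig [ -5.2 199.6] [8.5 8.2] 86 range [ -9. 195.] [ -1. 204.] 0.0741
top 9 jig [ -7.1 171.7] [8.5 5.4] 84 range [-10. 167.] [ -5. 176.] 0.0748
top 10 jig [-29.   80.4] [5.5 8.9] 82 range [-33.  78.] [-25.  84.] 0.0745
top 63 jig [-28.4 176.1] [55.6 10.4] 90 range [-34. 148.] [-23. 204.] 0.075
top 15 jig [-36.8 123.5] [33.7  1.9] 88 range [-38. 107.] [-36. 140.] 0.0734
scene 65 jig [-26.5 186. ] [11.7 37.3] 1 range [-33. 167.] [-21. 205.] 0.0736
scene 110 jig [  5.7 183.2] [41.3 19.7] 74 range [ -9. 164.] [ 12. 204.] 0.0749
scene 480 jig [ 28.8 126. ] [143.3  77.9] 62 range [-36.  75.] [ 66. 205.] 0.075
scene 144 jig [-7.  55.6] [41.4 20.7] 19 range [-27.  44.] [14. 71.] 0.0651
scene 78 jig [ 84.  160.8] [27.3 26.7] 9 range [ 70. 150.] [ 98. 176.] 0.0615
scene 171 jig [ -8.4 -48.9] [22.5 40.1] 28 range [-23. -71.] [  9. -30.] 0.0662
scene 160 jig [52.1 33.5] [34.3 27.1] 3 range [35. 19.] [70. 47.] 0.0646
scene 204 jig [ 55.9 -50.1] [36.2 28.3] 39 range [ 35. -69.] [ 75. -36.] 0.0674
```

Top view: four brown chips sit on the bed in the jig frame at about (54,-51), (51,33), (-9,-51) and (-6,55) mm. The scraper is at pixel (455,219), which is world (0.592,-0.300), with its long axis at 67°. The sander is at (459,263). The blue and green look-alikes lie on the bench. I'll move to the scraper first.

Request:
step_arm(gripper=[-0.5,-0.5,-0.5,-0.5,-0.5,-0.5,-0.5,-0.5,-0.5,-0.5,-0.5,-0.5,-0.5,-0.5,-0.5,-0.5,-0.5,-0.5,-0.5,-0.5], dp=[[-24,-19,1],[-24,-19,1],[-24,-19,1],[-24,-19,1],[-24,-19,1],[-24,-19,1],[-24,-19,1],[-24,-19,1],[-24,-19,1],[-24,-19,1],[-24,-19,1],[-24,-19,1],[-24,-19,1],[-24,-19,1],[-24,-19,1],[-24,-19,1],[-24,-19,1],[-24,-19,1],[-24,-19,1],[-24,-19,1]], turn=[[0,0,0],[0,0,0],[0,0,0],[0,0,0],[0,0,0],[0,0,0],[0,0,0],[0,0,0],[0,0,0],[0,0,0],[0,0,0],[0,0,0],[0,0,0],[0,0,0],[0,0,0],[0,0,0],[0,0,0],[0,0,0],[0,0,0],[0,0,0]])

```text
clock: 3.47
tool_pos: [0.4945, -0.0871, 0.2114]
ee_rot: [[-0.894, 0.449, 0.0], [0.449, 0.894, 0.0], [-0.0, 0.0, -1.0]]
contact_force: [0.6, 0.2, 0.2]
grip_width: 0.0639
```

Request:
step_arm(gripper=[-0.5,-0.5,-0.5,-0.5,-0.5,-0.5,-0.5,-0.5,-0.5,-0.5,-0.5,-0.5,-0.5,-0.5,-0.5,-0.5,-0.5,-0.5,-0.5,-0.5], dp=[[-24,-19,1],[-24,-19,1],[-24,-19,1],[-24,-19,1],[-24,-19,1],[-24,-19,1],[-24,-19,1],[-16,-14,1],[0,0,0],[0,0,0],[0,0,0],[0,0,0],[0,0,0],[0,0,0],[0,0,0],[0,0,0],[0,0,0],[0,0,0],[0,0,0],[0,0,0]], turn=[[0,0,0],[0,0,0],[0,0,0],[0,0,0],[0,0,0],[0,0,0],[0,0,0],[0,0,0],[0,0,7.1],[0,0,7.1],[0,0,7.1],[0,0,7.1],[0,0,7.1],[0,0,7.1],[0,0,7.1],[0,0,7.1],[0,0,7.1],[0,0,7.1],[0,0,7.1],[0,0,7.1]])

```text
clock: 5.13
tool_pos: [0.5927, -0.2995, 0.2032]
ee_rot: [[0.378, 0.926, -0.0], [0.926, -0.378, 0.0], [-0.0, -0.0, -1.0]]
contact_force: [-0.8, -0.3, 0.1]
grip_width: 0.0639
```

```bash
cat >> h.py <<'E'
def plan(target,yaw):
    s=r.read_state();R=s['ee_rot'];p=s['tool_pos'];a=np.radians(yaw)
    T=np.array([[-np.cos(a+np.pi/2)*-1,0,0]]*3)
    y=np.array([np.cos(a),np.sin(a),0]);z=np.array([0,0,-1.]);x=np.cross(y,z)
    T=np.stack([x,y,z],1)
    from scipy.spatial.transform import Rotation as Ro
    print('t',round(float(s['clock']),2),'pos',p.round(4),'yaw',np.degrees(np.arctan2(R[1,1],R[0,1])).round(2),'w',round(float(s['grip_width']),4),'F',np.round(s['contact_force'],1),'q',np.round(s['joint_pos'],2))
    print('turn(tool)',np.degrees(Ro.from_matrix(R.T@T).as_rotvec()).round(2),'dp now-frame',(R.T@(np.array(target)-p)*1000).round(1),'dp after-turn',(T.T@(np.array(target)-p)*1000).round(1))
E
python3 -c "
from h import *
plan([.5925,-.2995,.034],-23)"
```

```text
t 5.13 pos [ 0.5927 -0.2995  0.2032] yaw -22.18 w 0.0639 F [-0.8 -0.3  0.1] q [-0.47  0.51  0.19  1.24 -0.    1.49]
turn(tool) [-0.01  0.    0.82] dp now-frame [-1.000e-01 -1.000e-01  1.692e+02] dp after-turn [-1.000e-01 -1.000e-01  1.692e+02]
```

Request:
step_arm(gripper=[-0.5,-0.5,-0.5,-0.5,-0.5,-0.5,-0.5,-0.5,-0.5,-0.5,1,1,1,1,1,1,1,1,1,1], dp=[[0,0,25],[0,0,25],[0,0,25],[0,0,25],[0,0,20],[0,0,18],[0,0,16],[0,0,15],[0,0,0],[0,0,0],[0,0,0],[0,0,0],[0,0,0],[0,0,0],[0,0,0],[0,0,0],[0,0,0],[0,0,0],[0,0,0],[0,0,0]], turn=[[0,0,0.4],[0,0,0],[0,0,0],[0,0,0],[0,0,0],[0,0,0],[0,0,0],[0,0,0],[0,0,0],[0,0,0],[0,0,0],[0,0,0],[0,0,0],[0,0,0],[0,0,0],[0,0,0],[0,0,0],[0,0,0],[0,0,0],[0,0,0]], grip_force=60)

```text
clock: 6.8
tool_pos: [0.5935, -0.2998, 0.0355]
ee_rot: [[0.378, 0.926, 0.002], [0.926, -0.378, -0.001], [-0.0, 0.002, -1.0]]
contact_force: [1.0, -0.4, 6.0]
grip_width: 0.0173
```

Request:
step_arm(gripper=[1,1,1,1,1,1,1,1], dp=[[0,0,-10],[0,0,-20],[0,0,-25],[0,0,-25],[0,0,-25],[0,0,-20],[0,0,0],[0,0,0]], turn=[[0,0,0],[0,0,0],[0,0,0],[0,0,0],[0,0,0],[0,0,0],[0,0,0],[0,0,0]])

```text
clock: 7.47
tool_pos: [0.5933, -0.2998, 0.1604]
ee_rot: [[0.378, 0.926, 0.002], [0.926, -0.378, -0.001], [-0.0, 0.002, -1.0]]
contact_force: [0.2, 0.4, -2.2]
grip_width: 0.0173
```

```bash
python3 - <<'E'
from h import *
a=np.radians(5.9);ex=np.array([np.cos(a),np.sin(a)]);ey=np.array([-np.sin(a),np.cos(a)])
O=np.array([.5714,-.0279])
w=O-.062*ex-.001*ey;print(w)
plan([w[0],w[1],.16],5.9)
c=r.read_camera('scene');cv2.imwrite('pics/s1.png',c['pixels'])
E
```

```text
[ 0.50983122 -0.03526784]
t 7.47 pos [ 0.5933 -0.2998  0.1604] yaw -22.23 w 0.0173 F [ 0.2  0.4 -2.2] q [-0.47  0.53  0.1   1.14 -0.    1.49]
turn(tool) [  0.13   0.05 -28.13] dp now-frame [ 213.3 -177.3   -0. ] dp after-turn [271.7 -55.8   0.4]
```

View pics/s1.png

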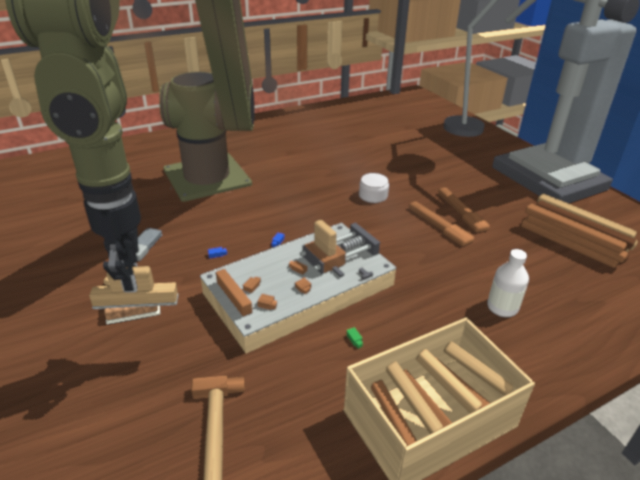

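The scraper is held level at (133,288). Next I'll turn it and carry it to the far side of the bed.

Request:
step_arm(gripper=[1,1,1,1,1,1,1,1,1,1,1,1,1,1,1,1,1,1,1,1], dp=[[0,0,0],[0,0,0],[0,0,0],[0,0,0],[0,0,0],[0,0,0],[23,-5,0],[23,-5,0],[23,-5,0],[23,-5,0],[23,-5,0],[23,-5,0],[23,-5,0],[23,-5,0],[23,-5,0],[23,-5,0],[23,-3,0],[19,-3,0],[0,0,0],[0,0,0]], turn=[[0,0,-4.7],[0,0,-4.7],[0,0,-4.7],[0,0,-4.7],[0,0,-4.7],[0,0,-4.6],[0,0,0],[0,0,0],[0,0,0],[0,0,0],[0,0,0],[0,0,0],[0,0,0],[0,0,0],[0,0,0],[0,0,0],[0,0,0],[0,0,0],[0,0,0],[0,0,0]])

```text
clock: 9.18
tool_pos: [0.5074, -0.0338, 0.1576]
ee_rot: [[-0.104, 0.995, -0.004], [0.995, 0.104, -0.0], [0.0, -0.004, -1.0]]
contact_force: [0.9, 0.2, -1.4]
grip_width: 0.0174
```

```bash
python3 - <<'E'
from h import *
plan([.5098,-.0353,.088],5.9)
c=r.read_camera('top');P=cloud(c);v=c['z_map']>0
Z=P[...,2]
for nm,m in(('scr',(Z>.145)&(Z<.165)&(abs(P[...,0]-.51)<.1)&(abs(P[...,1]+.03)<.1)&v),):
    q=P[m][:,:2]*1000;print(len(q),cv2.minAreaRect(q.astype(np.float32)),np.median(P[m][:,2]))
cv2.imwrite('pics/t2.png',cv2.resize(c['pixels'][150:350,240:500],None,fx=3,fy=3))
E
```

```text
t 9.18 pos [ 0.5074 -0.0338  0.1576] yaw 5.98 w 0.0174 F [ 0.9  0.2 -1.4] q [-0.07  0.28 -0.31  0.98 -0.    1.4 ]
turn(tool) [-0.21 -0.01  0.08] dp now-frame [-1.7  2.5 69.6] dp after-turn [-1.7  2.2 69.6]
143 ((506.6343078613281, 8.800609588623047), (25.508386611938477, 53.9293212890625), 4.905767440795898) 0.15193857773300068
```

View pics/t2.png

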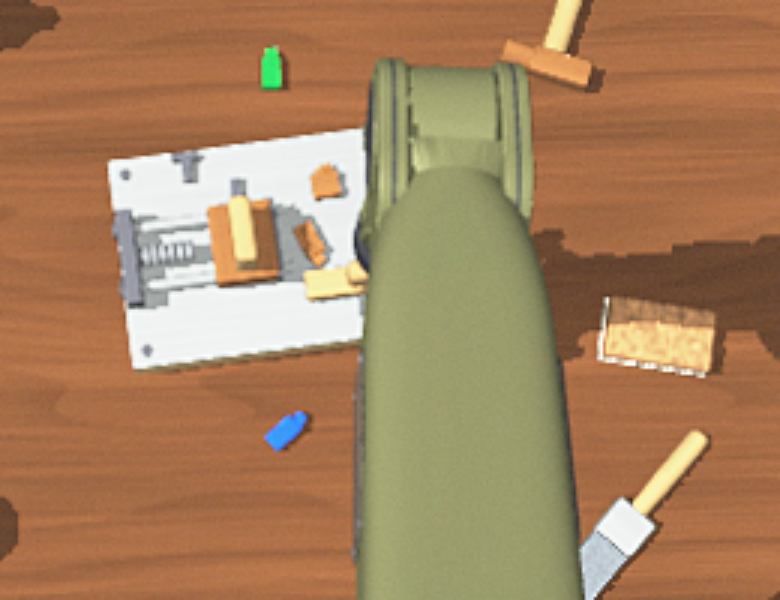

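Request:
step_arm(gripper=[1,1,1,1,1,1,1,1], dp=[[0,0,12],[0,0,15],[0,0,15],[-1,0,12],[-1,0,10],[0,0,5],[0,0,0],[0,0,0]], turn=[[0,0,0],[0,0,0],[0,0,0],[0,0,0],[0,0,0],[0,0,0],[0,0,0],[0,0,0]])

```text
clock: 9.9
tool_pos: [0.5093, -0.037, 0.0902]
ee_rot: [[-0.102, 0.995, -0.001], [0.995, 0.102, -0.0], [0.0, -0.001, -1.0]]
contact_force: [0.3, -0.1, -1.4]
grip_width: 0.0172
```

```bash
python3 - <<'E'
from h import *
plan([.5714+.105*.9947,-.0279+.105*.1028-.001,.088],5.9)
c=r.read_camera('scene');cv2.imwrite('pics/s3.png',cv2.resize(c['pixels'][180:400,120:440],None,fx=2.4,fy=2.4))
E
```

```text
t 9.9 pos [ 0.5093 -0.037   0.0902] yaw 5.83 w 0.0172 F [ 0.3 -0.1 -1.4] q [-0.07  0.34 -0.42  0.81 -0.    1.4 ]
turn(tool) [-0.03 -0.   -0.07] dp now-frame [  1.9 167.6   2.1] dp after-turn [  1.7 167.6   2.2]
```

View pics/s3.png

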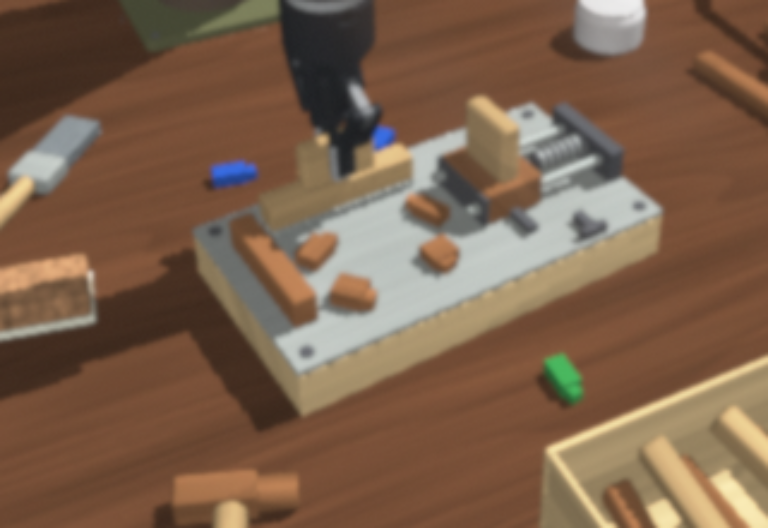

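The scraper is on the bed behind all the chips and parallel to the work area. Sweeping in +x now.

Request:
step_arm(gripper=[1,1,1,1,1,1,1,1,1,1,1,1], dp=[[0,4,1],[1,7,1],[0,8,0],[0,8,0],[0,8,0],[0,8,0],[0,8,0],[0,8,0],[0,8,0],[0,8,0],[0,8,0],[0,8,0]], turn=[[0,0,0],[0,0,0],[0,0,0],[0,0,0],[0,0,0],[0,0,0],[0,0,0],[0,0,0],[0,0,0],[0,0,0],[0,0,0],[0,0,0]])

```text
clock: 10.95
tool_pos: [0.6005, -0.0262, 0.0882]
ee_rot: [[-0.102, 0.995, -0.0], [0.995, 0.102, 0.0], [0.0, -0.0, -1.0]]
contact_force: [-0.4, 0.3, -1.6]
grip_width: 0.0171
```

```bash
python3 - <<'E'
from h import *
plan([.5714+.105*.9947,-.0279+.105*.1028-.001,.088],5.9)
c=r.read_camera('scene');cv2.imwrite('pics/s4.png',cv2.resize(c['pixels'][180:400,120:440],None,fx=2.4,fy=2.4))
E
```

```text
t 10.95 pos [ 0.6005 -0.0262  0.0882] yaw 5.87 w 0.0171 F [-0.4  0.3 -1.6] q [-0.04  0.48 -0.19  0.9   0.    1.42]
turn(tool) [-0.01 -0.   -0.03] dp now-frame [ 0.3 75.8  0.2] dp after-turn [ 0.3 75.8  0.2]
```

View pics/s4.png

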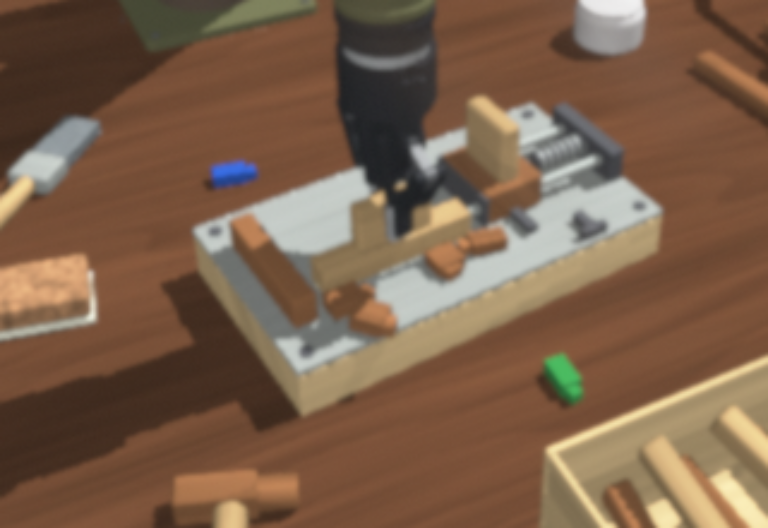

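Request:
step_arm(gripper=[1,1,1,1,1], dp=[[0,7,0],[0,8,0],[0,8,0],[0,8,0],[0,7,0]], turn=[[0,0,0],[0,0,0],[0,0,0],[0,0,0],[0,0,0]])

```text
clock: 11.42
tool_pos: [0.6387, -0.0223, 0.0883]
ee_rot: [[-0.102, 0.995, 0.001], [0.995, 0.102, 0.0], [-0.0, 0.001, -1.0]]
contact_force: [-0.4, 0.0, -1.2]
grip_width: 0.0172
```

```bash
python3 - <<'E'
from h import *
plan([.5714+.105*.9947,-.0279+.105*.1028-.001,.088],5.9)
c=r.read_camera('scene');cv2.imwrite('pics/s5.png',cv2.resize(c['pixels'][180:400,120:440],None,fx=2.4,fy=2.4))
E
```

```text
t 11.42 pos [ 0.6387 -0.0223  0.0883] yaw 5.87 w 0.0172 F [-0.4  0.  -1.2] q [-0.03  0.54 -0.09  0.95  0.    1.43]
turn(tool) [ 0.03  0.   -0.03] dp now-frame [ 0.4 37.4  0.4] dp after-turn [ 0.3 37.4  0.3]
```

View pics/s5.png

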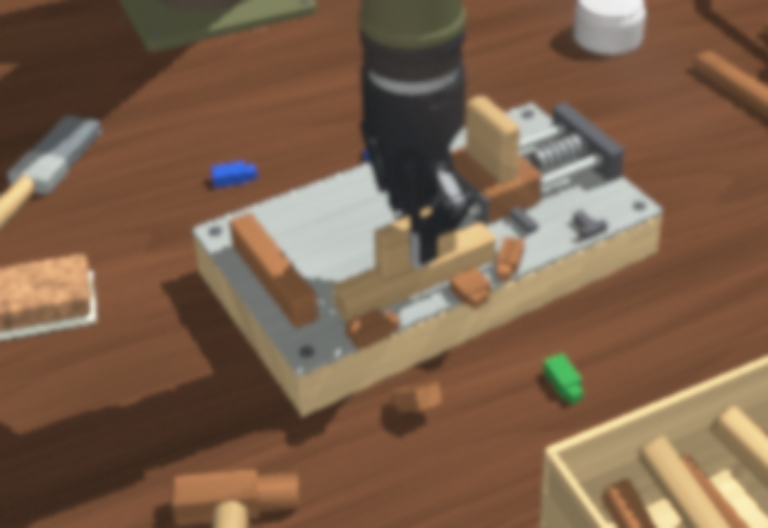

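One chip has fallen. The chip at the +y end (510,257) is slipping past the scraper's corner, so I'll measure it.

```bash
cat >> h.py <<'E'
_a=np.radians(5.9);ex=np.array([np.cos(_a),np.sin(_a)]);ey=np.array([-np.sin(_a),np.cos(_a)]);O=np.array([.5714,-.0279])
def jig(P): return np.stack([(P[...,:2]-O)@ex,(P[...,:2]-O)@ey],-1)*1000
def chips(n='scene'):
    c=r.read_camera(n);P=cloud(c);J=jig(P);hsv=cv2.cvtColor(c['pixels'],cv2.COLOR_BGR2HSV)
    m=(c['z_map']>0)&(P[...,2]>.054)&(P[...,2]<.071)&(J[...,0]>-110)&(J[...,0]<125)&(J[...,1]>-82)&(J[...,1]<150)&(hsv[...,1]>110)
    k,l,st,_=cv2.connectedComponentsWithStats(m.astype(np.uint8),connectivity=4)
    for i in range(1,k):
        if st[i,4]>12:
            q=J[l==i];print(n,st[i,4],st[i,:2],'x',q[:,0].min().round(),q[:,0].max().round(),'y',q[:,1].min().round(),q[:,1].max().round(),'hsv',np.median(hsv[l==i],0),'z',P[l==i][:,2].max().round(3))
    return c
E
python3 -c "
from h import *
chips();print(jig(r.read_state()['tool_pos'][:2]))"
```

```text
scene 76 [325 259] x 33.0 39.0 y 95.0 141.0 hsv [ 13. 126. 112.] z 0.071
scene 107 [328 280] x 71.0 106.0 y 61.0 92.0 hsv [ 13. 136. 173.] z 0.067
scene 190 [309 291] x 81.0 120.0 y 20.0 47.0 hsv [ 13. 137. 180.] z 0.066
scene 212 [265 309] x 83.0 109.0 y -76.0 -38.0 hsv [ 13. 134. 108.] z 0.069
[68.17875441 -1.34255208]
```

Request:
step_arm(gripper=[1,1,1,1,1,1,1,1], dp=[[0,5,0],[0,6,0],[0,6,0],[0,6,0],[0,6,0],[0,6,0],[0,4,0],[0,0,0]], turn=[[0,0,0],[0,0,0],[0,0,0],[0,0,0],[0,0,0],[0,0,0],[0,0,0],[0,0,0]])

```text
clock: 12.18
tool_pos: [0.6776, -0.0183, 0.0882]
ee_rot: [[-0.102, 0.995, 0.001], [0.995, 0.102, 0.0], [-0.0, 0.001, -1.0]]
contact_force: [0.8, 0.1, -1.8]
grip_width: 0.0176
```

```bash
python3 - <<'E'
from h import *
c=chips();print(jig(r.read_state()['tool_pos'][:2]),r.read_state()['tool_pos'])
cv2.imwrite('pics/s6.png',cv2.resize(c['pixels'][180:400,120:440],None,fx=2.4,fy=2.4))
E
```

```text
scene 73 [325 259] x 34.0 39.0 y 95.0 142.0 hsv [ 13. 126. 112.] z 0.071
scene 42 [330 281] x 73.0 102.0 y 78.0 91.0 hsv [ 13.  124.5 184.5] z 0.066
[105.85661449  -1.32607469] [ 0.67683218 -0.01833778  0.08815126]
```

View pics/s6.png

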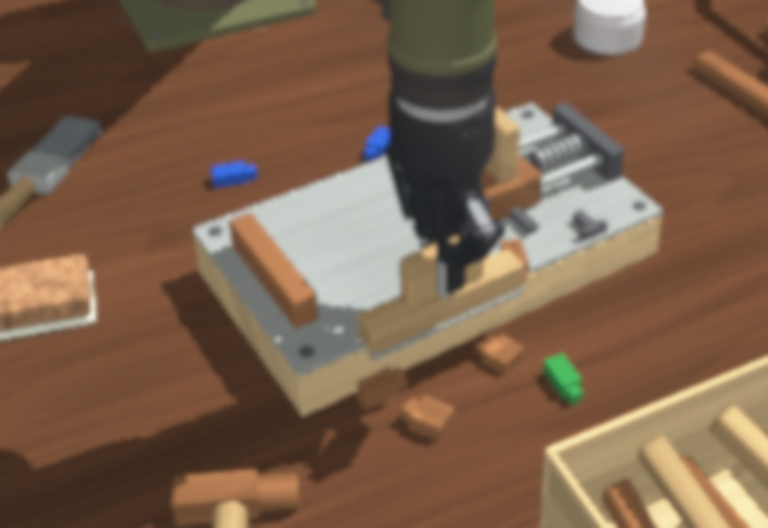

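Three chips are down. D remains beside the scraper's +y end. I'll lift, come back behind it and shift +y.

Request:
step_arm(gripper=[1,1,1,1,1,1,1,1,1], dp=[[0,0,-15],[0,0,-20],[0,0,-20],[0,-18,0],[8,-18,0],[10,-18,0],[10,-4,0],[5,0,0],[0,0,0]], turn=[[0,0,0],[0,0,0],[0,0,0],[0,0,0],[0,0,0],[0,0,0],[0,0,0],[0,0,0],[0,0,0]])

```text
clock: 12.98
tool_pos: [0.6157, 0.0097, 0.1436]
ee_rot: [[-0.104, 0.995, 0.001], [0.995, 0.104, 0.0], [0.0, 0.001, -1.0]]
contact_force: [2.0, -0.5, -1.3]
grip_width: 0.017
```

```bash
python3 - <<'E'
from h import *
c=chips();print(jig(r.read_state()['tool_pos'][:2]),r.read_state()['tool_pos'])
cv2.imwrite('pics/s7.png',cv2.resize(c['pixels'][180:400,120:440],None,fx=2.4,fy=2.4))
E
```

```text
scene 81 [325 259] x 33.0 39.0 y 95.0 141.0 hsv [ 13. 125. 111.] z 0.071
scene 115 [330 281] x 74.0 113.0 y 69.0 93.0 hsv [ 13. 136. 169.] z 0.066
[48.44489899 32.1514908 ] [0.61628334 0.00906095 0.14356149]
```

View pics/s7.png

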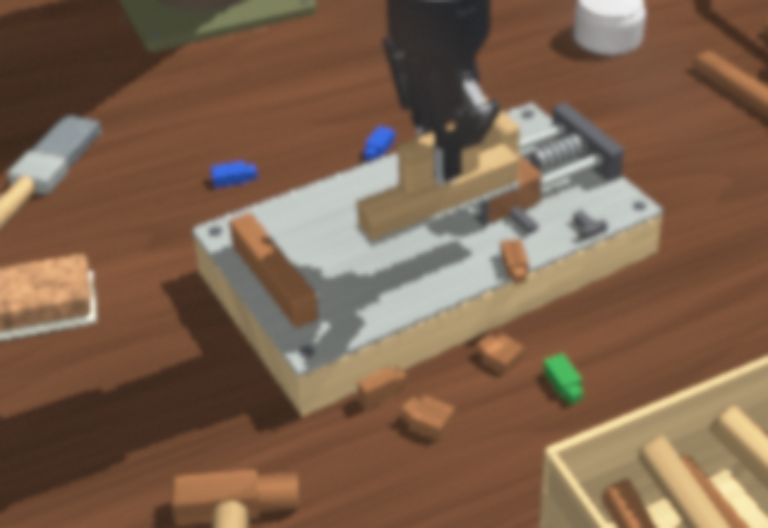

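Request:
step_arm(gripper=[1,1,1,1,1,1,1,1,1], dp=[[-2,4,0],[0,4,0],[0,0,0],[0,0,10],[0,0,15],[0,0,15],[0,0,10],[0,0,5],[0,0,0]], turn=[[0,0,0],[0,0,0],[0,0,0],[0,0,0],[0,0,0],[0,0,0],[0,0,0],[0,0,0],[0,0,0]])

```text
clock: 13.78
tool_pos: [0.6233, 0.0054, 0.0914]
ee_rot: [[-0.101, 0.995, 0.001], [0.995, 0.101, -0.003], [-0.003, 0.001, -1.0]]
contact_force: [-6.8, -6.2, 19.5]
grip_width: 0.0172
```

Request:
step_arm(gripper=[1,1,1,1,1,1,1,1,1,1,1], dp=[[0,4,0],[0,6,0],[0,6,0],[0,6,0],[0,6,0],[0,6,0],[0,6,0],[0,6,0],[0,6,0],[0,4,0],[0,0,0]], turn=[[0,0,0],[0,0,0],[0,0,0],[0,0,0],[0,0,0],[0,0,0],[0,0,0],[0,0,0],[0,0,0],[0,0,0],[0,0,0]])

```text
clock: 14.7
tool_pos: [0.6796, 0.0126, 0.0886]
ee_rot: [[-0.102, 0.995, 0.0], [0.995, 0.102, -0.001], [-0.001, 0.0, -1.0]]
contact_force: [0.7, 0.3, -2.4]
grip_width: 0.017
```

```bash
python3 - <<'E'
from h import *
c=chips();print(jig(r.read_state()['tool_pos'][:2]),r.read_state()['tool_pos'])
cv2.imwrite('pics/s8.png',cv2.resize(c['pixels'][180:400,120:440],None,fx=2.4,fy=2.4))
E
```

```text
scene 13 [340 259] x 33.0 37.0 y 133.0 142.0 hsv [ 13. 120. 117.] z 0.069
[111.68299148  29.4056602 ] [0.6794687  0.01283007 0.08796202]
```

View pics/s8.png

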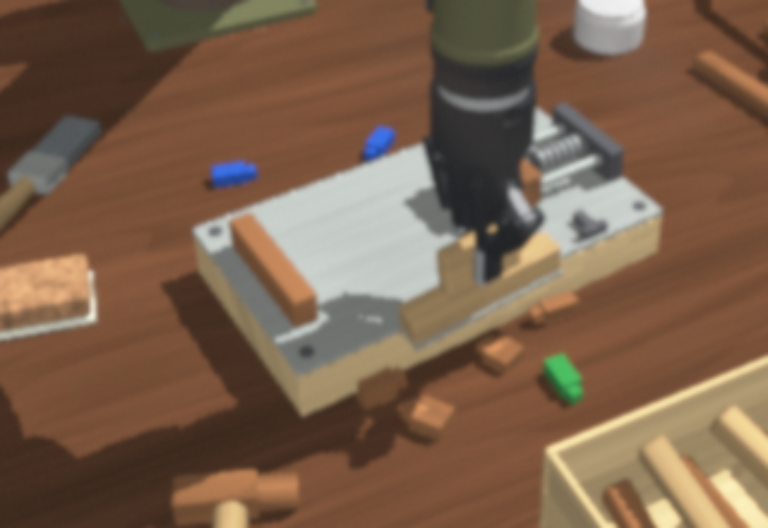

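Request:
step_arm(gripper=[1,1,1,1,1], dp=[[0,0,0],[0,0,-15],[0,0,-20],[0,0,-20],[0,0,0]], turn=[[0,0,0],[0,0,0],[0,0,0],[0,0,0],[0,0,0]])

```text
clock: 15.17
tool_pos: [0.6816, 0.0131, 0.1469]
ee_rot: [[-0.102, 0.995, 0.006], [0.995, 0.102, 0.0], [-0.0, 0.006, -1.0]]
contact_force: [1.2, -0.3, -0.9]
grip_width: 0.0173
```

```bash
python3 - <<'E'
from h import *
c=chips();plan([.593,-.2998,.145],-22.5)
P=cloud(c);J=jig(P);hsv=cv2.cvtColor(c['pixels'],cv2.COLOR_BGR2HSV)
cv2.imwrite('pics/s9.png',cv2.resize(c['pixels'][180:400,120:440],None,fx=2.4,fy=2.4))
m=(P[...,2]>.007)&(P[...,2]<.06)&(J[...,0]>103)&(J[...,0]<200)&(J[...,1]>-110)&(J[...,1]<160)
k,l,st,_=cv2.connectedComponentsWithStats(m.astype(np.uint8),connectivity=4)
for i in range(1,k):
    if st[i,4]>12: q=J[l==i];print(st[i],q.min(0).round(),q.max(0).round(),P[l==i][:,2].max())
E
```

```text
t 15.22 pos [0.6809 0.0131 0.145 ] yaw 5.87 w 0.0174 F [ 0.8 -0.7 -1.5] q [0.02 0.57 0.12 1.12 0.   1.49]
turn(tool) [ 0.25 -0.05 28.37] dp now-frame [-302.2 -119.4   -0.4] dp after-turn [-322.7   38.5    0. ]
[340 302  21  12 154] [105.  84.] [126. 126.] 0.020227519805316674
[319 319  20  15 182] [113.  26.] [149.  59.] 0.016859143029157586
[347 327  16  18 166] [161.  57.] [200.  79.] 0.017084031111360476
[269 332  21  16 209] [105. -80.] [123. -41.] 0.025446649894601547
[287 345  23  17 243] [141. -62.] [177. -27.] 0.019464332884364444
```

View pics/s9.png

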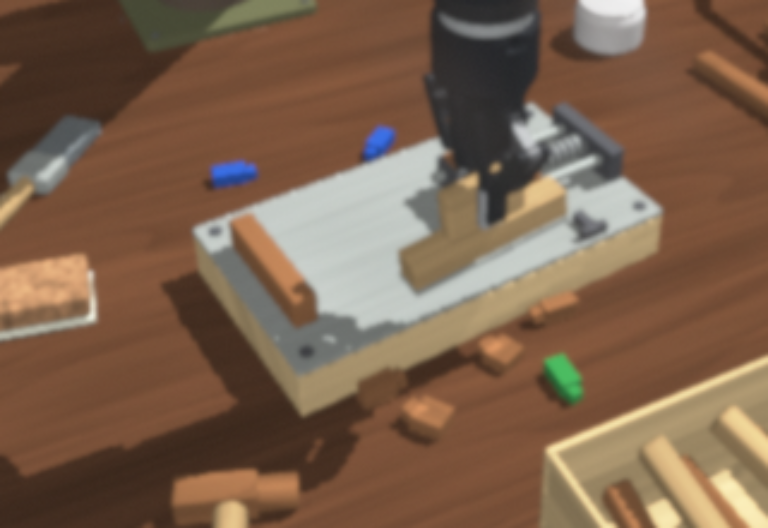

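All four offcuts lie on the bench at bottom centre. I'll take the scraper back to its original place.

Request:
step_arm(gripper=[1,1,1,1,1,1,1,1,1,1,1,1,1,1,1,1,1,1,1], dp=[[0,0,0],[0,0,0],[0,0,0],[0,0,0],[-23,3,0],[-23,3,0],[-23,3,0],[-23,3,0],[-23,3,0],[-23,3,0],[-23,3,0],[-23,3,0],[-23,3,0],[-23,3,0],[-23,2,0],[-23,2,0],[-23,2,0],[-23,2,0],[0,0,0]], turn=[[0,0,7.1],[0,0,7.1],[0,0,7.1],[0,0,7.1],[0,0,0],[0,0,0],[0,0,0],[0,0,0],[0,0,0],[0,0,0],[0,0,0],[0,0,0],[0,0,0],[0,0,0],[0,0,0],[0,0,0],[0,0,0],[0,0,0],[0,0,0]])

```text
clock: 16.8
tool_pos: [0.5885, -0.3028, 0.1411]
ee_rot: [[0.387, 0.922, -0.003], [0.922, -0.387, -0.001], [-0.002, -0.002, -1.0]]
contact_force: [0.2, 1.4, -1.4]
grip_width: 0.0173
```

```bash
python3 - <<'E'
from h import *
plan([.593,-.2998,.037],-22.5)
c=r.read_camera('scene');cv2.imwrite('pics/s10.png',cv2.resize(c['pixels'][220:420,30:330],None,fx=2.6,fy=2.6))
P=cloud(c);X,Y,Z=P[...,0],P[...,1],P[...,2]
# bottom profile of block: lowest z along length on front face
ax=np.array([.383,.924]);t=(P[...,:2]-[.593,-.2998])@ax
n=(P[...,:2]-[.593,-.2998])@np.array([.924,-.383])
m=(abs(n-.013)<.006)&(abs(t)<.072)&(Z>.06)&(Z<.2)
for b in np.arange(-.065,.07,.01):
    q=Z[m&(abs(t-b)<.005)]
    if len(q)>3: print(round(b,3),q.min().round(4),q.max().round(4))
E
```

```text
t 16.8 pos [ 0.5885 -0.3028  0.1411] yaw -22.79 w 0.0173 F [ 0.2  1.4 -1.4] q [-0.47  0.54  0.07  1.1  -0.    1.49]
turn(tool) [-0.14  0.13 -0.29] dp now-frame [  4.7   3.2 104.1] dp after-turn [  4.4   3.  104.1]
-0.065 0.0988 0.1319
-0.055 0.1006 0.1328
-0.045 0.1027 0.1342
-0.035 0.1029 0.1738
-0.025 0.1036 0.1624
-0.015 0.1053 0.1678
-0.005 0.1036 0.1705
0.005 0.1073 0.1994
0.015 0.1063 0.1878
0.025 0.1084 0.1795
0.035 0.1083 0.1416
0.045 0.1116 0.1433
0.055 0.1104 0.1431
0.065 0.1131 0.1437
```

View pics/s10.png

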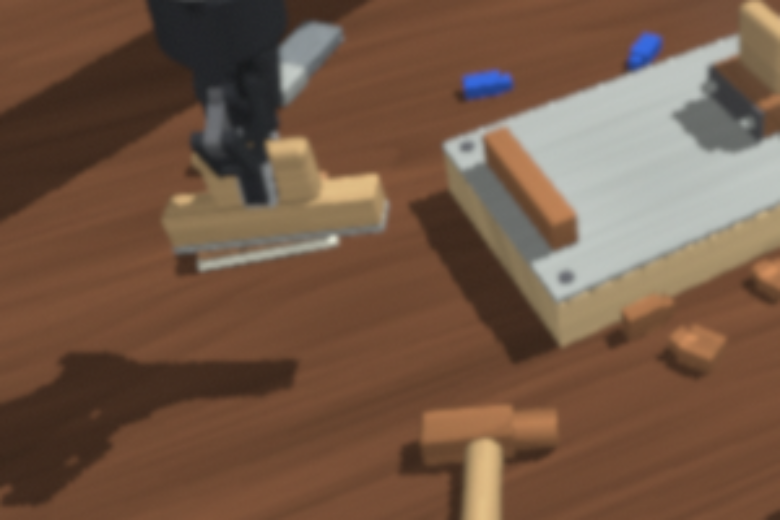

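The scraper has pitched about 5.7° in the grip, +y end up. I'll lower it, straighten it, set it down and release.

Request:
step_arm(gripper=[1,1,1,1,1,1,1,1,1], dp=[[2,1,15],[2,1,20],[0,1,20],[0,0,20],[0,0,14],[0,0,0],[0,0,0],[0,0,0],[0,0,0]], turn=[[0,0,0],[0,0,0],[0,0,0],[0,0,0],[0,0,0],[0,-2.8,0],[0,-2.8,0],[0,0,0],[0,0,0]])

```text
clock: 17.6
tool_pos: [0.5951, -0.2946, 0.0532]
ee_rot: [[0.379, 0.925, -0.038], [0.92, -0.381, -0.088], [-0.096, -0.002, -0.995]]
contact_force: [0.2, -0.2, -1.5]
grip_width: 0.0173
```

```bash
cat > prof.py <<'E'
from h import *
plan([.593,-.2998,.037],-22.5)
c=r.read_camera('scene')
P=cloud(c);X,Y,Z=P[...,0],P[...,1],P[...,2]
ax=np.array([.383,.924]);t=(P[...,:2]-[.593,-.2998])@ax
n=(P[...,:2]-[.593,-.2998])@np.array([.924,-.383])
m=(abs(n-.013)<.006)&(abs(t)<.072)&(Z>.005)&(Z<.2)
for b in (-.06,-.05,-.045,.045,.05,.06):
    q=Z[m&(abs(t-b)<.005)]
    if len(q)>3: print(round(b,3),q.min().round(4),q.max().round(4))
E
python3 prof.py
```

```text
t 17.6 pos [ 0.5951 -0.2946  0.0532] yaw -22.41 w 0.0173 F [ 0.2 -0.2 -1.5] q [-0.41  0.61 -0.06  0.9  -0.1   1.55]
turn(tool) [-0.09  5.52  0.1 ] dp now-frame [-4.   0.  16.7] dp after-turn [-5.6  0.  16.2]
-0.06 0.0194 0.0518
-0.05 0.0183 0.0511
-0.045 0.0174 0.0511
0.045 0.0189 0.0871
0.05 0.0182 0.1992
0.06 0.0184 0.1994
```

Request:
step_arm(gripper=[1,1,1,1,1,-0.3,-0.3,-0.3,-0.3,-0.3,-0.3], dp=[[1,0,7],[0.5,0,6],[0.2,0,4],[0,0,0.5],[0,0,0],[0,0,0],[0,0,0],[0,0,0],[0,0,0],[0,0,0],[0,0,0]], turn=[[0,0,0],[0,0,0],[0,0,0],[0,0,0],[0,0,0],[0,0,0],[0,0,0],[0,0,0],[0,0,0],[0,0,0],[0,0,0]])

```text
clock: 18.57
tool_pos: [0.5954, -0.2964, 0.037]
ee_rot: [[0.381, 0.924, -0.037], [0.919, -0.383, -0.09], [-0.098, 0.0, -0.995]]
contact_force: [-0.9, 0.4, -0.0]
grip_width: 0.0553
```

Request:
step_arm(gripper=[-0.3,-0.3,-0.3,-0.3,-0.3,-0.3,-0.3,-0.3,-0.3], dp=[[0,0,-10],[0,0,-20],[0,0,-25],[0,0,-25],[0,0,-25],[0,0,-25],[0,0,-20],[0,0,0],[0,0,0]], turn=[[0,0,0],[0,0,0],[0,0,0],[0,0,0],[0,2.8,0],[0,2.7,0],[0,0,0],[0,0,0],[0,0,0]])

```text
clock: 19.32
tool_pos: [0.6006, -0.2864, 0.1885]
ee_rot: [[0.383, 0.924, 0.003], [0.924, -0.383, -0.004], [-0.002, 0.004, -1.0]]
contact_force: [-0.4, -0.5, -0.5]
grip_width: 0.0556
```

```bash
python3 prof.py; python3 - <<'E'
from h import *
c=r.read_camera('scene');cv2.imwrite('pics/s11.png',c['pixels'])
P=cloud(c);J=jig(P)
m=(P[...,2]>.13)&(P[...,2]<.143)&(abs(J[...,0])<40)&(abs(J[...,1]-117)<30)
q=J[m];print(cv2.minAreaRect(q.astype(np.float32)))
pc=O+0*ex+.116*ey;print(pc);plan([pc[0],pc[1],.2],95.9)
E
```

```text
t 19.32 pos [ 0.6006 -0.2864  0.1885] yaw -22.54 w 0.0556 F [-0.4 -0.5 -0.5] q [-0.44  0.52  0.15  1.2  -0.    1.52]
turn(tool) [ 0.24  0.12 -0.04] dp now-frame [-15.   -2.5 151.5] dp after-turn [-15.3  -1.9 151.5]
-0.06 0.0052 0.0319
-0.05 0.0066 0.0319
-0.045 0.0054 0.0319
0.045 0.006 0.0649
0.05 0.0052 0.0312
0.06 0.0053 0.0313
((-0.1475353240966797, 117.60931396484375), (20.506404876708984, 60.78711700439453), 88.46625518798828)
[0.55947607 0.08748553]
t 19.42 pos [ 0.5991 -0.2854  0.1856] yaw -22.52 w 0.0553 F [-0.   0.6 -0.6] q [-0.44  0.52  0.15  1.2  -0.    1.52]
turn(tool) [-1.5000e-01 -1.0000e-02 -1.1842e+02] dp now-frame [ 329.2 -179.4  -14.8] dp after-turn [  1.1 375.  -14.4]
```

View pics/s11.png

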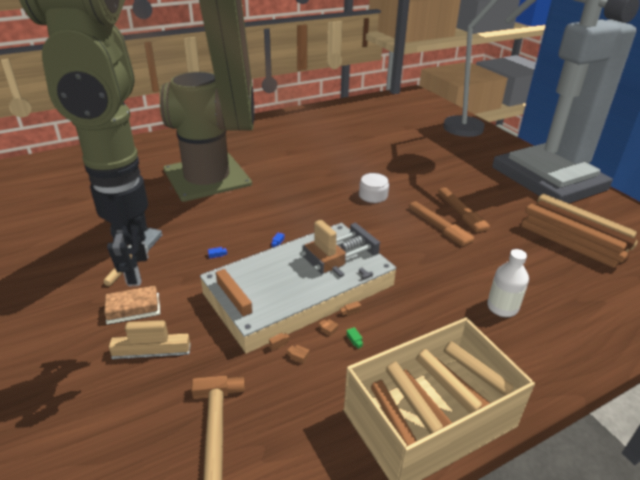

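The scraper stands upright and released at (149,340), and the bed is clear. Now I'll measure the pointer and mark precisely.

```bash
python3 - <<'E'
from h import *
for n in('top','scene'):
    c=r.read_camera(n);P=cloud(c);J=jig(P);Z=P[...,2]
    m=(Z>.0545)&(Z<.064)&(J[...,0]>44)&(J[...,0]<100)&(J[...,1]>100)&(J[...,1]<190)
    # crop rectified view: resample plane z=.058 to jig grid 0.25mm
    g=4;ys=np.arange(95,190,1/g);xs=np.arange(40,102,1/g)
    mp=np.zeros((len(xs),len(ys),2),np.float32)
    for i,x in enumerate(xs):
        W=np.stack([O[0]+x/1000*ex[0]+ys/1000*ey[0],O[1]+x/1000*ex[1]+ys/1000*ey[1],np.full(len(ys),.059)],1)
        R=np.array(c['rotation']);q=(W-np.array(c['position']))@R;K=c['camera_matrix']
        a=q[:,0]/-q[:,2];b=q[:,1]/q[:,2];s=1+c['k1']*(a*a+b*b);mp[i,:,0]=K[0][0]*a*s+K[0][2];mp[i,:,1]=K[1][1]*b*s+K[1][2]
    im=cv2.remap(c['pixels'],mp[...,0],mp[...,1],cv2.INTER_CUBIC);cv2.imwrite(f'pics/rect_{n}.png',cv2.resize(im,None,fx=2,fy=2))
    for nm,x0,x1,y0,y1 in(('ptr',50,68,105,132),('bar',68,88,145,180),('cross',88,97,140,185)):
        mm=m&(J[...,0]>x0)&(J[...,0]<x1)&(J[...,1]>y0)&(J[...,1]<y1);q=J[mm]
        print(n,nm,len(q),q.min(0).round(1),q.max(0).round(1),q.mean(0).round(1))
    for t in('pointer','mark'):
        for o in r.place_of(t,n)[:2]:
            print(n,t,round(o['p'],2),jig(unproj(c,*o['point'],z=.058 if t=='pointer' else .05)).round(1))
E
```

```text
top ptr 18 [ 52.1 114.1] [ 66.6 130.2] [ 58.7 119.4]
top bar 25 [ 70.  146.4] [ 86.3 175.3] [ 77.2 162.1]
top cross 28 [ 88.1 141.7] [ 96.3 181.3] [ 92.1 160.1]
top pointer 0.6 [-38.8 470.7]
top pointer 0.28 [ 0.5 -1. ]
top mark 0.43 [ 78.9 158.1]
scene ptr 34 [ 50.1 112.9] [ 67.  123.2] [ 59.7 117.8]
scene bar 35 [ 68.9 156.4] [ 86.7 167.5] [ 78.1 161.7]
scene cross 39 [ 88.1 149.1] [ 96.7 176. ] [ 93.1 161.7]
scene pointer 0.88 [ 72.7 123.7]
scene pointer 0.32 [157.9  67.4]
scene mark 0.45 [ 84.8 172.4]
```

View pics/rect_top.png

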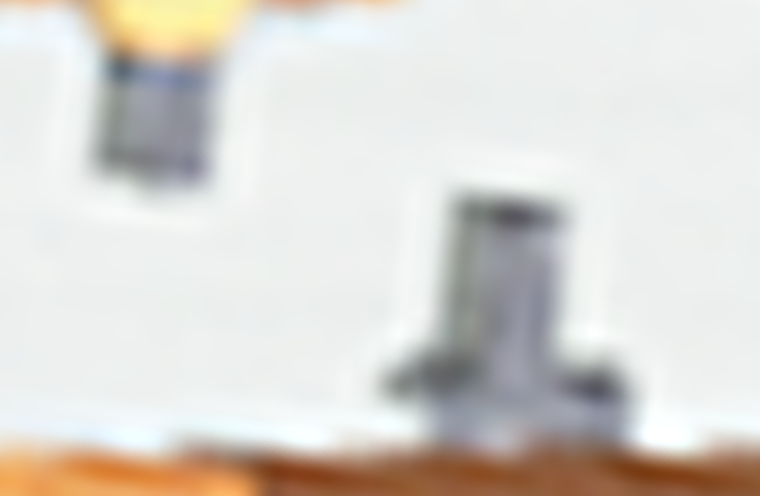

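View pics/rect_scene.png

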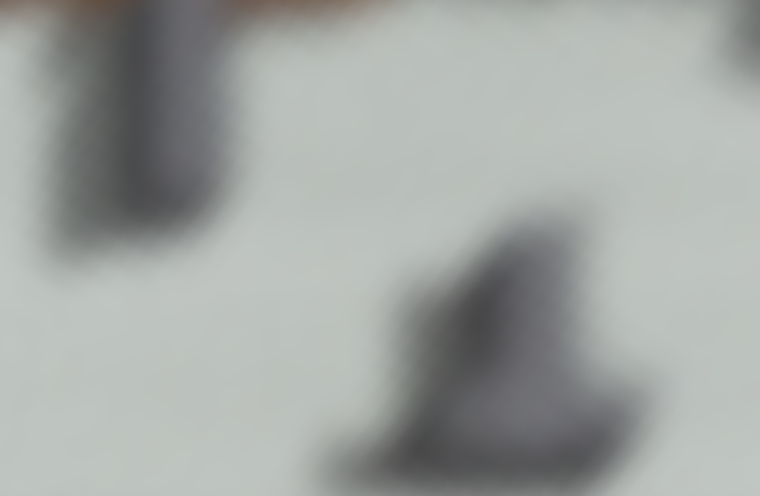

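Pointer is at y≈117.8 and the mark at ≈161.6 in the jig frame, so the pull is about 43.5 mm. Moving to the paddle.

Request:
step_arm(gripper=[-0.3,-0.3,-0.3,-0.3,-0.3,-0.3,-0.3,-0.3,-0.3,-0.3,-0.3,-0.3,-0.3,-0.3,-0.3,-0.3,-0.3,-0.3], dp=[[0,0,-5],[0,0,-5],[0,0,-5],[0,0,0],[0,0,0],[0,0,0],[0,0,0],[0,0,0],[0,0,0],[0,0,0],[0,0,0],[0,0,0],[0,0,0],[0,0,0],[0,0,0],[0,0,0],[0,0,0],[0,0,0]], turn=[[0,0,-7],[0,0,-7],[0,0,-7],[0,0,-7],[0,0,-7],[0,0,-7],[0,0,-7],[0,0,-7],[0,0,-7],[0,0,-7],[0,0,-7],[0,0,-7],[0,0,-7],[0,0,-7],[0,0,-7],[0,0,-7],[0,0,-6.4],[0,0,0]])

```text
clock: 21.22
tool_pos: [0.5994, -0.2856, 0.2007]
ee_rot: [[-0.995, -0.104, -0.001], [-0.104, 0.995, -0.001], [0.002, -0.001, -1.0]]
contact_force: [0.1, -0.6, 0.2]
grip_width: 0.0557
```

```bash
python3 -c "
from h import *
plan([.5593,.0891,.2],95.9)"
```

```text
t 21.22 pos [ 0.5994 -0.2856  0.2007] yaw 95.98 w 0.0557 F [ 0.1 -0.6  0.2] q [-0.44  0.52  0.18  1.24 -0.   -0.55]
turn(tool) [-0.07 -0.09  0.08] dp now-frame [9.000e-01 3.769e+02 3.000e-01] dp after-turn [  1.4 376.9   0.7]
```

Request:
step_arm(gripper=[-0.3,-0.3,-0.3,-0.3,-0.3,-0.3,-0.3,-0.3,-0.3,-0.3,-0.3,-0.3,-0.3,-0.3,-0.3,-0.3,-0.3,-0.3], dp=[[1,20,0],[0,25,0],[0,25,0],[0,25,0],[0,25,0],[0,25,0],[0,25,0],[0,25,0],[0,25,0],[0,25,0],[0,25,0],[0,25,0],[0,25,0],[0,25,0],[0,20,0],[0,12,0],[0,0,0],[0,0,0]], turn=[[0,0,0],[0,0,0],[0,0,0],[0,0,0],[0,0,0],[0,0,0],[0,0,0],[0,0,0],[0,0,0],[0,0,0],[0,0,0],[0,0,0],[0,0,0],[0,0,0],[0,0,0],[0,0,0],[0,0,0],[0,0,0]])

```text
clock: 22.72
tool_pos: [0.56, 0.0891, 0.2005]
ee_rot: [[-0.995, -0.102, -0.001], [-0.102, 0.995, -0.002], [0.001, -0.002, -1.0]]
contact_force: [0.4, 0.8, 0.0]
grip_width: 0.0557
```

```bash
python3 -c "
from h import *
plan([.5593,.0891,.098],95.9)
c=r.read_camera('scene');cv2.imwrite('pics/s12.png',cv2.resize(c['pixels'][150:350,200:460],None,fx=3,fy=3))"
```

```text
t 22.72 pos [0.56   0.0891 0.2005] yaw 95.86 w 0.0557 F [0.4 0.8 0. ] q [ 0.16  0.35 -0.09  1.13 -0.    0.06]
turn(tool) [-0.14 -0.06 -0.04] dp now-frame [  0.6   0.3 102.5] dp after-turn [7.000e-01 1.000e-01 1.025e+02]
```

View pics/s12.png

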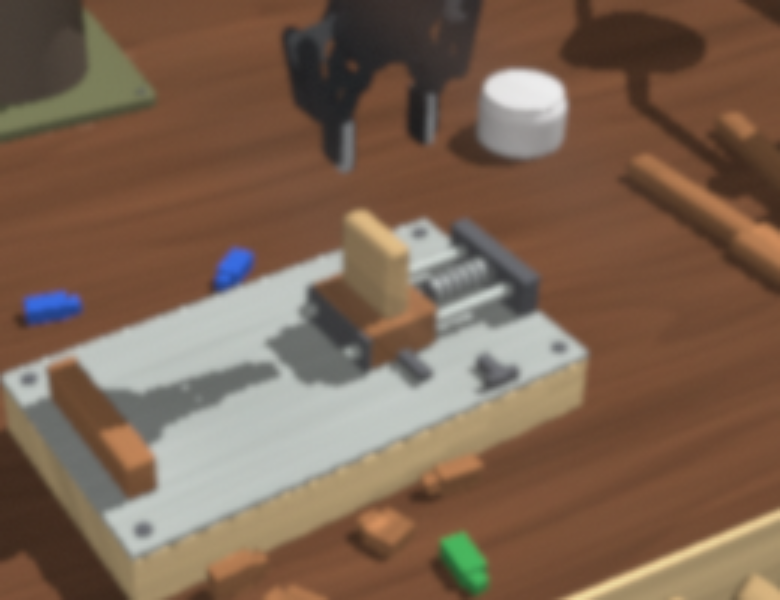

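Request:
step_arm(gripper=[-0.3,-0.3,-0.3,-0.3,-0.3,-0.3,-0.3,1,1,1,1,1,1,1,1], dp=[[0,0,15],[0,0,20],[0,0,22],[0,0,20],[0,0,15],[0,0,10],[0,0,0],[0,0,0],[0,0,0],[0,0,0],[0,0,0],[0,0,0],[0,0,0],[0,0,0],[0,0,0]], turn=[[0,0,0],[0,0,0],[0,0,0],[0,0,0],[0,0,0],[0,0,0],[0,0,0],[0,0,0],[0,0,0],[0,0,0],[0,0,0],[0,0,0],[0,0,0],[0,0,0],[0,0,0]], grip_force=90)

```text
clock: 24.02
tool_pos: [0.561, 0.0905, 0.1002]
ee_rot: [[-0.995, -0.103, 0.002], [-0.103, 0.995, 0.001], [-0.002, 0.001, -1.0]]
contact_force: [-1.0, 4.6, 3.5]
grip_width: 0.019
```

Request:
step_arm(gripper=[1,1,1,1,1,1,1,1,1,1], dp=[[0,4,0],[0,6,0],[0,6,0],[0,6,0],[0,6,0],[0,6,0],[0,6,0],[0,3,0],[0,0,0],[0,0,0]], turn=[[0,0,0],[0,0,0],[0,0,0],[0,0,0],[0,0,0],[0,0,0],[0,0,0],[0,0,0],[0,0,0],[0,0,0]])

```text
clock: 24.85
tool_pos: [0.5569, 0.129, 0.1002]
ee_rot: [[-0.995, -0.101, 0.003], [-0.101, 0.995, -0.007], [-0.002, -0.008, -1.0]]
contact_force: [-0.2, -9.0, 6.0]
grip_width: 0.0186
```

```bash
cat > al.py <<'E'
from h import *
import sys
s=r.read_state();print(s['clock'],s['tool_pos'].round(4),jig(s['tool_pos'][:2]).round(1),s['grip_width'],s['contact_force'].round(1))
for n in('top','scene'):
    c=r.read_camera(n);P=cloud(c);J=jig(P);Z=P[...,2]
    cv2.imwrite(f'pics/{sys.argv[1]}_{n}.png',cv2.resize(c['pixels'][150:350,200:460],None,fx=3,fy=3))
    m=(Z>.0545)&(Z<.064)&(J[...,1]>130)&(J[...,1]<185)
    for nm,x0,x1 in(('ptr',44,66),('bar',71,87)):
        q=J[m&(J[...,0]>x0)&(J[...,0]<x1)]
        if len(q): print(n,nm,len(q),q.min(0).round(1),q.max(0).round(1),q.mean(0).round(1))
E
python3 al.py a1
```

```text
24.85 [0.5569 0.129  0.1002] [  1.7 157.6] 0.018640430549866527 [-0.2 -9.   6. ]
scene ptr 44 [ 44.5 151.2] [ 65.3 163.6] [ 55.7 156.5]
scene bar 29 [ 71.1 157.4] [ 86.5 167.2] [ 78.8 161.5]
```

View pics/a1_scene.png

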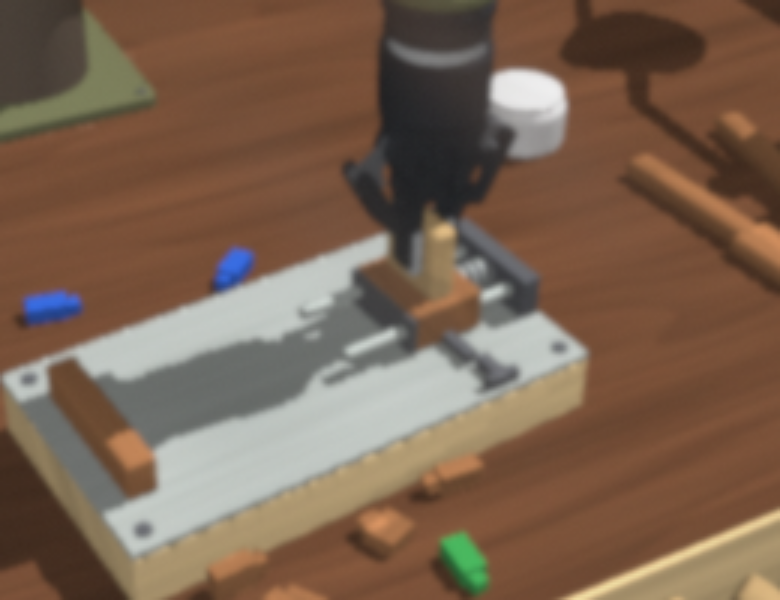

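View pics/a1_top.png

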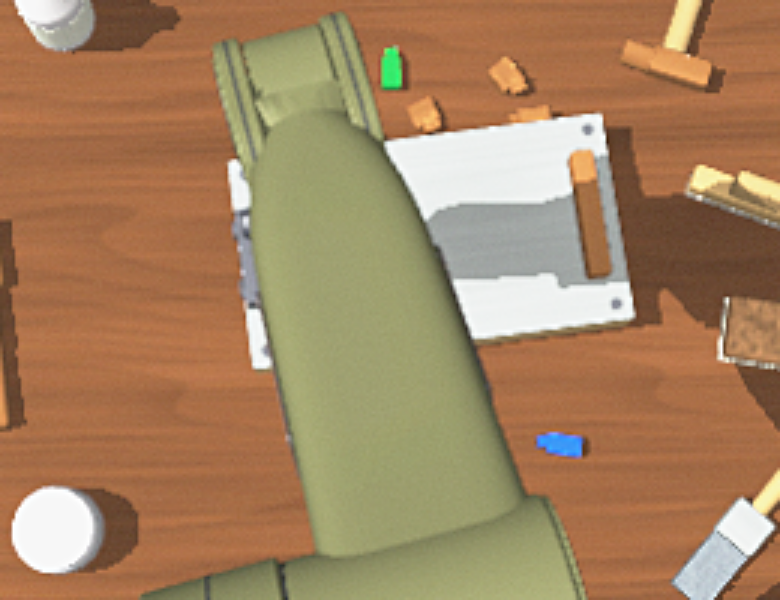

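The pointer is about 4.5–5 mm short of the mark, so I'll pull a bit further.

Request:
step_arm(gripper=[1,1,1,1,1,1], dp=[[0,2.5,0],[0,2.5,0],[0,0,0],[0,0,0],[0,0,0],[0,0,0]], turn=[[0,0,0],[0,0,0],[0,0,0],[0,0,0],[0,0,0],[0,0,0]])

```text
clock: 25.45
tool_pos: [0.5564, 0.1336, 0.1002]
ee_rot: [[-0.995, -0.101, 0.003], [-0.101, 0.995, -0.008], [-0.002, -0.008, -1.0]]
contact_force: [0.0, -11.1, 8.0]
grip_width: 0.0191
```

```bash
python3 al.py a2; python3 -c "
from h import *
c=r.read_camera('scene');cv2.imwrite('pics/z2.png',cv2.resize(c['pixels'][240:300,320:400],None,fx=9,fy=9,interpolation=cv2.INTER_CUBIC))
cv2.imwrite('pics/f.png',c['pixels'])"
```

```text
25.45 [0.5564 0.1336 0.1002] [  1.7 162.2] 0.01908091837379673 [  0.  -11.1   8. ]
scene ptr 44 [ 44.5 155.9] [ 65.  167.8] [ 55.7 161. ]
scene bar 33 [ 71.  156.5] [ 86.9 167.2] [ 78.8 161.4]
```

View pics/z2.png

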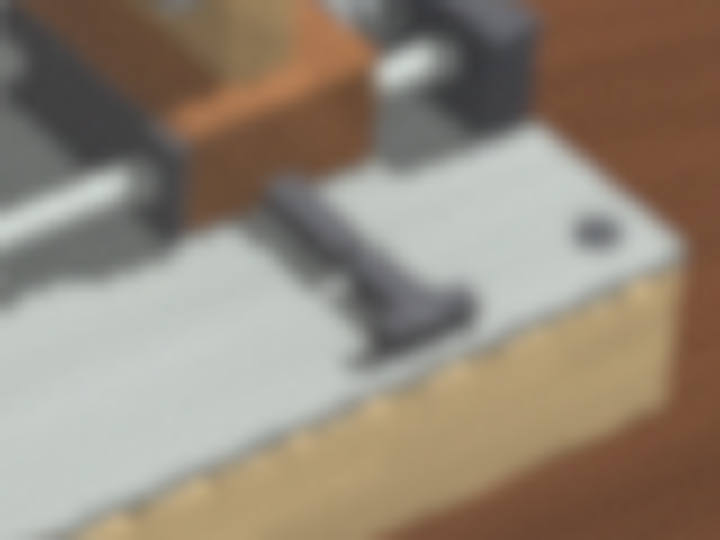

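View pics/f.png

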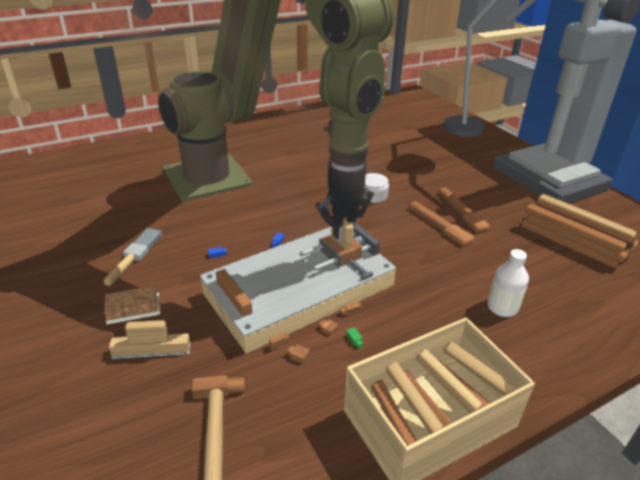

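The pointer and bar form one line at (350,262). The scraper is upright and the offcuts are on the bench, so I'm handing in.

```bash
python3 -c "
from h import *
s=r.read_state();print(s['clock'],s['tool_pos'],np.abs(s['joint_velocities']).max());print(r.hand_in())"
```

```text
25.6 [0.55640462 0.13357124 0.1001984 ] 0.001412338080307972
the job is handed in; nothing more can be done
None
```

The job is handed in at 25.6 s, with the gripper holding the jaw on the mark. The hand-in gave no verdict, so the results below are from my own checks.

- **Offcuts:** Three went off the +x side in the first sweep. The fourth slipped past the scraper's end, so I lifted, moved in behind it and pushed it off with a second pass. All four lie on the bench in the last picture, tops no more than about 25 mm up when measured there. In every view only the scraper met them; contact with the fingers was not measured directly.
- **Scraper:** Lowering it for the second pass met something, probably the pointer (about 20 N at the wrist), and it pitched about 5.7° in the grip. I levelled it before setting it down and released it within about 1 cm of its original place. It measures level on the bench and looks upright in the last picture.
- **Jaw:** The paddle is gripped with 90 N requested. The first pull left the pointer about 4.5–5 mm short, so I pulled about 5 mm further. The pointer is now at y = 161.0 mm against 161.4–161.7 mm for the mark, so within about 1 mm. The wrist feels about 11 N of spring pull, and the arm is at rest.
- **Check that could not be made:** The arm hides the jaw from the top camera, so the final alignment rests on the scene camera alone.
- **Check that disagreed:** Before the pull, the networks' points for pointer and mark were up to about 10 mm off the depth measurement, or on the wrong thing. I used the depth measurement.
- **Other things on the bench:** I only compared the bystanders in the pictures, and none looks moved.

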